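# Load the rotary drying stand and index it to the lamp

### The arm

A 6-joint arm with a two-finger parallel gripper is mounted at the origin on the work surface. World frame = base frame: x ahead of the robot, y to its left, z up, the work surface at z = 0. Lengths are in m, angles in rad, forces in N, time in s.
With the tool pointing down it reaches from about 0.25 to 0.775 m from the base axis. Payload 4 kg.
Tool frame: the origin (TCP) lies midway between the tips of the shut fingers; the grasp point (between the pads) lies 19 mm behind it (robot.grasp_offset is the distance from the TCP to the grasp point, in m); z points along the fingers, y is the direction in which the jaws open and shut (so a half turn about z gives the same grasp; the last joint's range is limited). The gripper opens to 94 mm and grips with 3 to 60 N. Pads are 16 mm wide; open, the fingers measure 119 mm over their backs; the gripper's body (75 mm by 177 mm) begins 78 mm behind the grasp point.
Start: joints at [1.068, 0.087, 1.371, -0, 1.684, -0.103], TCP at [0.214, 0.507, 0.206] pointing down, gripper open.
Joint ranges: [-3.1, 3.1], [-0.76, 2.03], [0.27, 2.55], [-1.08, 4.22], [0.17, 2.65], [-2.57, 2.57]. Speed limits (rad/s): [2.79, 2.79, 3.14, 3.14, 3.14, 3.14].

### API

Orientations are given as [roll, pitch, yaw] about the fixed x, y, z axes, in that order (R = Rz(yaw) Ry(pitch) Rx(roll)).
In Python, from bench import status, viewer, order, robot gives the robot as it stands. The module is installed in compiled form; this text tells all that it offers.
- The arm moves only by the tool move_arm, never from a script. Its argument "targets" is a list of rows, each a list of 3 entries, a list of its own where there are three numbers: the shift along the tool's x, y, z in mm, then the turn, a rotation vector about the tool's x, y, z in degrees, then the opening, from -1 (shut) to 1 (fully open). A call has 1 to 20 rows; each row is the pose to reach, as a shift and turn from the pose commanded when the call began, along the tool's axes at that moment; what a row does not reach only later rows make up. A row lasts 1/8 s, in which the tool goes at most 62.5 mm and 10.7 degrees, less where a joint would pass 70% of its speed; a pose out of reach is approached as far as the arm can. A call with a gripper value outside its range is refused whole. The fingers move at their own pace and stop on an object; the grip force is fixed at half the most. Time passes only in rows, so rows that repeat a pose let the fingers close. It gives the time, the measured TCP pose, the force and the opening at its end, in the units of the state.
- status.get_obs(): the state, without advancing time (a new reading comes with each control period).
- viewer.snapshot(name): name is "scene" or "top" or "wrist"; returns the picture (400x640x3 uint8, red, green, blue); there is no depth.
- viewer.camera_model(name): a dict with "K" (3x3 intrinsics, pixels), "xyz" and "attitude" of the camera in the world; the wrist camera has in their place "T_tool_cam" (4x4, takes a point from camera to tool coordinates, whose origin is the TCP and whose axes are the flange's). Camera axes: x right, y up, looking along -z (the intrinsics and any distortion apply to the point x, -y, -z); pixel columns grow to the right and rows downward; lengths in m; the calibration is good to about 2 mm. A picture is of the moment at which its call begins: read the wrist's pose just before it. camera_model takes no time and is no camera call.
- order.close_job(): hands the job in, once; it reports no verdict.
The state is a dict: "time": time; "joint_positions": joint angles; "qvel": joint speeds; "joint_torque": joint torques, N m; "tool_pos": TCP position; "ee_rot": TCP orientation; "wrist_force": force on the tool from outside, world axes, zero at the start; "wrist_torque": the same for the moment, N m; "width": finger opening in m.
Only numpy, scipy, OpenCV 4.12 (cv2) and the standard library are available. Lean on these libraries where they do the work, as an engineer would, in place of code of your own. Each camera call takes 0.05 s, during which the arm holds its last target. There are 200 camera calls.

### The job

First stand the short, wide clear jar upright on the middle of the rotary stand's round grey pad. Then lift the stand's sprung plunger by its black knob until its pin is clear, swing the arm round until the pad with the jar is beside the lamp with the glass dome, and let the plunger drop fully home in the notch there. Do not drop or tip the jar, and leave everything else on the bench where it is.

Things in the scene. Friction and masses are not known exactly. Their poses are not given: they have to be found in the camera images.
- stand: fixed white base disc of the rotary stand, 224 mm across. Origin on the arm's upright pivot axis (z), at table height. A white bar-shaped arm (205 x 50 mm, top at 46 mm) turns on it: round pad on one end, sprung plunger on the other, each 80 mm from the axis. Below the plunger a steel sector, top at 30 mm, has three notches. The arm cannot turn until the pin is out of its notch
- head (a joint): angle of the arm (with pad and plunger) on the stand, rad; 0 at the start, positive counter-clockwise from above, stops at -1.25 and +1.25; the notches are at -1.047, 0 and +1.047 (60 degrees apart)
- plunger (a joint): lift of the plunger, m: 0 fully home in a notch, 0.014 when the pin's round tip is level with the sector's top (out of the notch), 0.030 at its upper stop. A spring (4 to 8 N) presses it down
- pad (a point): centre of the top face of the round grey pad (90 mm across, flat, 54 mm above the table), on which the jar must stand; its x axis points away from the pivot
- knob (a point): middle of the plunger's round black knob (36 mm across, 30 mm tall: from 80 to 110 mm above the table when home); this point is 95 mm above the table when home and rises with the plunger. Below the knob is a 14 mm neck, then a 32 mm steel sleeve whose top is 66 mm above the table
- dome_lamp: drying lamp, fixed to the table: black cylinder 68 mm across with a clear glass dome on top, 86 mm tall overall. Origin at the centre of its underside. It stands 155 mm from the pivot, beside one of the two places, 60 degrees to either side, to which the pad can be turned; which one varies
- funnel_post: suction post, fixed to the table, beside the other place: thin steel stem with a funnel-shaped top 60 mm across, 96 mm tall, round foot 68 mm across. Not the goal. Origin at the centre of its underside
- jar: the short wide clear jar with white lid, 52 mm across, 90 mm tall, standing on the table. Origin at the centre of its underside, z axis up through the lid
- bottle: bystander: tall slim white bottle, 42 mm across, 150 mm tall (not the jar); origin at the centre of its underside
- tissue_can: bystander: blue tissue canister, 110 mm across, 120 mm tall; origin at the centre of its underside
- cup: bystander: white mug, 76 mm across, 90 mm tall; origin at the centre of its underside
- black_box: bystander: black box, 70 x 90 x 60 mm; origin at the centre of its underside
- tweezers: bystander: steel tweezers lying flat, 120 mm long; origin at the centre of its underside
- brush: bystander: small grey hand brush lying flat, 150 mm long; origin at its middle
There are look-alikes about, which are no part of the job. Leave any green or turquoise look-alike of the jar alone.

How it is judged:
On the way, in this order (a step that is already met when the one before it is completed fails the run):
1. the jar stands upright and released on the middle of the pad, the arm still at its start notch (horizontal distance between jar and pad below 0.02 m and height (world z) of jar between 0.049 and 0.06 m and angle between jar's own z axis and vertical below 0.12 rad and contact force between the fingers and jar below 0.1 N and value of joint head between -0.1 and 0.1 rad and value of joint plunger below 0.004 m), for 0.2 s.
2. the plunger is lifted out of its notch (value of joint plunger above 0.012 m), for 0.1 s.
3. the arm is swung so that the pad, with the jar standing on it, is beside the domed lamp (horizontal distance between jar and pad below 0.02 m and height (world z) of jar between 0.049 and 0.06 m and angle between jar's own z axis and vertical below 0.12 rad and horizontal distance between pad and dome_lamp below 0.085 m), for 0.1 s.
At the end, for the whole second after the job is handed in: The plunger is home in the notch beside the domed lamp (lift under 3 mm; pad centre within 85 mm of the lamp's axis, 75 mm nominal), and the jar stands on the pad, released and still, within 20 mm of the pad's centre and within 0.12 rad of upright; the arm is at rest (all of step 3 and contact force between the fingers and jar below 0.1 N and value of joint plunger below 0.003 m and linear speed of jar below 0.03 m/s and velocity of joint head between -0.05 and 0.05 rad/s); the robot touches nothing.
It fails at once if the jar is tipped over (more than 0.6 rad) (angle between jar's own z axis and vertical above 0.6 rad).
It fails at once if the jar is dropped or flung (faster than 0.4 m/s while not held) (contact force between the fingers and jar below 0.1 N and linear speed of jar above 0.4 m/s).
It fails at once if a bystander is moved more than 30 mm (distance of any of bottle, tissue_can, cup, black_box, tweezers, brush from where it was at the start of the episode above 0.03 m).
It also fails if it takes over 54 s, if anything falls off the work surface, if the arm or the gripper's body presses on something with over 40 N, if the wrist force passes 120 N, or if a joint passes its speed limit or range.

## Working session

There is one attempt and no reset: what is moved stays moved. The work goes in short steps, Python scripts to look and compute and a tool call to move; the robot and the scene stay as the last step left them, time stands still between calls to the robot, and variables do not carry over. Pictures are saved under pics/ and viewed, about 8 in all and at most 12, crops included, and the job is handed in when it is done.

Besides the shell and the picture viewer there is one more tool, called after ">>>" as name(argument=value, ...), one argument or row to a line, values as JSON. move_arm: Moves the arm, as the interface text tells. Its arguments: {"type":"object","properties":{"targets":{"type":"array"}},"required":["targets"]}

```bash
mkdir -p pics
cat > h.py <<'E'
import numpy as np, cv2
from scipy.spatial.transform import Rotation as R
from bench import status, viewer, order, robot
def cam(name):
    m=viewer.camera_model(name); K=np.array(m["K"])
    if "T_tool_cam" in m:
        o=status.get_obs(); T=np.eye(4); T[:3,:3]=rot(o["ee_rot"]); T[:3,3]=o["tool_pos"]
        T=T@np.array(m["T_tool_cam"]); return K,T[:3,:3],T[:3,3]
    return K,rot(m["attitude"]),np.array(m["xyz"])
def rot(a):
    a=np.array(a,float)
    return a if a.shape==(3,3) else R.from_euler("xyz",a).as_matrix()
def ray(c,u,v):
    K,Rm,p=c; d=np.linalg.inv(K)@[u,v,1]; return p,Rm@[d[0],-d[1],-d[2]]
def onz(c,u,v,z):
    p,d=ray(c,u,v); return p+d*(z-p[2])/d[2]
def pix(c,X):
    K,Rm,p=c; q=Rm.T@(np.array(X)-p); q=K@[q[0],-q[1],-q[2]]; return q[:2]/q[2]
def snap(name,fn):
    im=viewer.snapshot(name)[:,:,::-1].copy(); cv2.imwrite("pics/"+fn,im); return im
E
python3 - <<'E'
from h import *
for n in("scene","top"):
    print(viewer.camera_model(n)); snap(n,n+"0.png")
print(viewer.camera_model("wrist"), status.get_obs(), robot.grasp_offset)
E
```

```text
{'K': array([[396.62820732,   0.        , 315.1973168 ],
       [  0.        , 396.62820732, 196.99042318],
       [  0.        ,   0.        ,   1.        ]]), 'xyz': array([1.02366248, 0.47276209, 0.80891289]), 'attitude': array([0.72182387, 0.01044582, 2.32102385])}
{'K': array([[470.77275336,   0.        , 318.58078675],
       [  0.        , 470.77275336, 205.49825706],
       [  0.        ,   0.        ,   1.        ]]), 'xyz': array([0.46870225, 0.00996188, 1.29414079]), 'attitude': array([ 0.08392056,  0.01133415, -1.56379408])}
{'K': array([[318.72541307,   0.        , 319.17367404],
       [  0.        , 318.72541307, 202.68357106],
       [  0.        ,   0.        ,   1.        ]]), 'T_tool_cam': array([[-8.00452770e-05,  9.68134311e-01,  2.50431525e-01,
         7.27220903e-02],
       [ 9.99999937e-01,  1.63983842e-04, -3.14309919e-04,
         7.13323437e-04],
       [-3.45360940e-04,  2.50431484e-01, -9.68134264e-01,
        -1.79393162e-01],
       [ 0.00000000e+00,  0.00000000e+00,  0.00000000e+00,
         1.00000000e+00]])} {'time': 0.1, 'joint_positions': array([ 1.06791022e+00,  8.79142527e-02,  1.37206242e+00, -1.59051032e-05,
        1.68361762e+00, -1.03093411e-01]), 'qvel': array([ 6.52306397e-04,  1.50456595e-04, -2.93325497e-03,  4.82525921e-05,
       -7.89833430e-04, -2.59155488e-03]), 'joint_torque': array([ 2.75962877e-03, -3.41255665e+01, -3.03301728e+01,  7.21463864e-02,
        3.04428278e-02, -8.66841788e-05]), 'tool_pos': array([0.21384552, 0.50619706, 0.20442376]), 'ee_rot': array([-3.13960001e+00, -1.90267049e-04,  2.74179799e+00]), 'wrist_force': array([-0.08103581, -0.31355761, -0.26407634]), 'wrist_torque': array([ 0.02325167, -0.0091247 , -0.03252837]), 'width': 0.0940353370764597} 0.0188
```

View pics/top0.png

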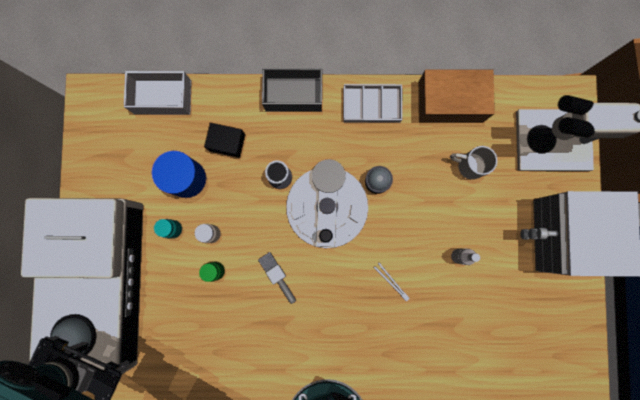

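View pics/scene0.png

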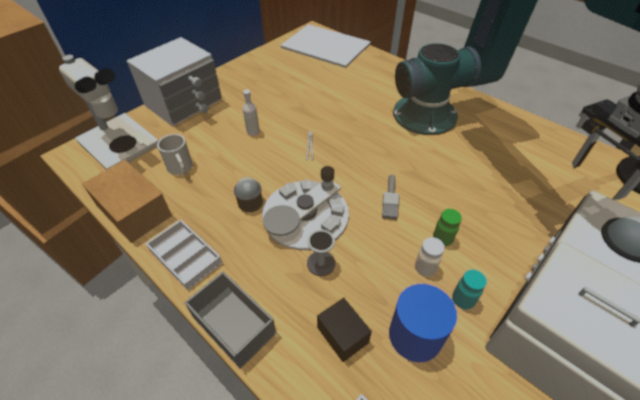

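Candidates for the jar are the white-lidded clear jar at top (205,233), the teal look-alike at (167,229), the green look-alike at (211,271) and the slim bottle at (466,256). By the description it is the one at (205,233), which is scene (430,257). The dome lamp is at top (379,180) and scene (247,195). The funnel post is at top (278,174) and scene (320,250). The pad is at top (328,176) and the knob at (326,236).

Run:
```python
from h import *
t=cv2.imread("pics/top0.png"); s=cv2.imread("pics/scene0.png")
a=cv2.resize(t[120:290,150:410],None,fx=3,fy=3,interpolation=cv2.INTER_CUBIC)
b=cv2.resize(s[170:290,225:475],None,fx=3,fy=3,interpolation=cv2.INTER_CUBIC)
cv2.imwrite("pics/cropt.png",a);cv2.imwrite("pics/crops.png",b)
c=cam("top")
for n,u,v,z in[("jar",205,233,.09),("pad",328,176,.054),("hub",327,206,.055),("knob",326,236,.11),("lamp",379,180,.06),("funnel",278,174,.096)]: print(n,onz(c,u,v,z).round(3))
```

```text
jar [0.497 0.315 0.09 ]
pad [0.652 0.    0.054]
hub [0.572 0.002 0.055]
knob [0.491 0.005 0.11 ]
lamp [ 0.641 -0.134  0.06 ]
funnel [0.65  0.129 0.096]
```

View pics/cropt.png

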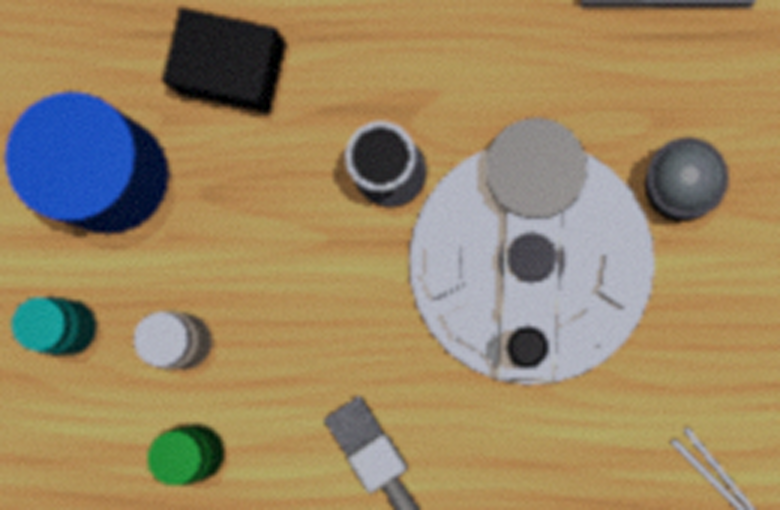

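View pics/crops.png

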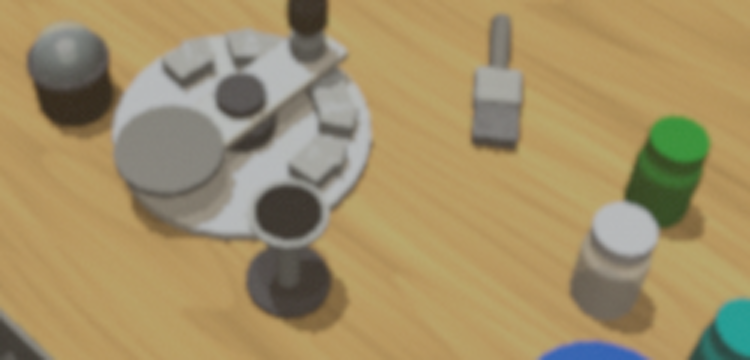

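The crops confirm the choice. The jar is the clear body with the white lid (lid at top (204.3,233.3), scene (433,247)), and the teal and green ones are separate. The lamp has a shiny dome and stands on the −y side, so the head must turn clockwise. I'll triangulate, then move above the jar with the jaws on a diagonal.

```bash
cat >> h.py <<'E'
def tri(c1,p1,c2,p2):
    a,d=ray(c1,*p1); b,e=ray(c2,*p2)
    s=np.linalg.lstsq(np.c_[d,-e],b-a,rcond=None)[0]; A=a+d*s[0];B=b+e*s[1]; return (A+B)/2,np.linalg.norm(A-B)
def go(xyz,yawdeg,yaw0=None):
    "shift (mm, tool axes) and turn about tool z (deg) from the measured pose"
    o=status.get_obs(); M=rot(o["ee_rot"])
    Mt=R.from_euler("xyz",[np.pi,0,np.radians(yawdeg)]).as_matrix()
    return (M.T@(np.array(xyz)-o["tool_pos"])*1e3).round(1), R.from_matrix(M.T@Mt).as_rotvec(degrees=True).round(1)
E
python3 - <<'E'
from h import *
t,s=cam("top"),cam("scene")
f=lambda x,y:(150+x/3-.33,120+y/3-.33); g=lambda x,y:(225+x/3-.33,170+y/3-.33)
for n,a,b in[("jarlid",f(163,340),g(625,230)),("pad",f(535,167),g(169,150)),("hub",f(531,257),g(240,95)),("lamp top",f(688,173),g(67,33)),("green",f(178,458),g(680,142)),("funnel",f(381,156),g(289,212))]:
    X,e=tri(t,a,s,b); print(n,X.round(4),round(e,4))
print(onz(t,*f(527,347),.11), onz(t,*f(40,325),.09))
print(go([.497,.315,.2],135))
E
```

```text
jarlid [0.4966 0.3195 0.0872] 0.0033
pad [0.6527 0.0012 0.0534] 0.0027
hub [0.5727 0.0041 0.0551] 0.0021
lamp top [ 0.6424 -0.1297  0.0896] 0.0035
green [0.396  0.3055 0.0844] 0.0051
funnel [0.6548 0.1339 0.0968] 0.0034
[0.49314859 0.00659263 0.11      ] [0.50952774 0.4231938  0.09      ]
(array([-335.2,  -65.9,    4.5]), array([-0.1,  0. , 22.1]))
```

>>> move_arm(
  targets=[
    [[-40,-8,0],[0,0,3],1],
    [[-90,-18,0],[0,0,8],1],
    [[-145,-28,0],[0,0,13],1],
    [[-200,-39,0],[0,0,18],1],
    [[-255,-50,0],[0,0,22],1],
    [[-305,-60,2],[0,0,22],1],
    [[-330,-65,4],[0,0,22],1],
    [[-334,-66,4],[0,0,22],1],
    [[-334,-66,4],[0,0,22],1],
  ],
)

```text
time: 1.23
tool_pos: [0.4955, 0.3162, 0.2012]
ee_rot: [-3.141, -0.001, 2.358]
wrist_force: [-0.2, 0.7, 0.0]
width: 0.0943
```

Run:
```python
from h import *
c=cam("wrist"); im=snap("wrist","w1.png"); o=status.get_obs(); print(o["time"],o["tool_pos"],o["ee_rot"])
for z in (0,.09): print(z,pix(c,[.4966,.318,z]).round(1))
print("tcp",pix(c,o["tool_pos"]))
```

```text
1.275 [0.49515036 0.31656385 0.20144594] [-3.14137681e+00 -7.27712532e-04  2.35895015e+00]
0 [320.4 182.2]
0.09 [320.8 200.1]
tcp [318.17065725 244.85783386]
```

View pics/w1.png

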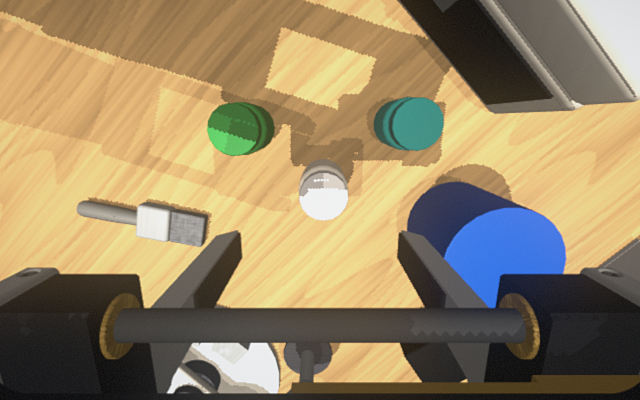

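The wrist view shows the jar lid at (324,197), between the fingers. The green jar is at (240,128), teal at (410,123), and the blue can is lower right. I'll grasp at z≈55 mm, so the gripper body stays above the can's 120 mm.

Run:
```python
from h import *
c=cam("wrist"); X=onz(c,324,197,.09); print(X); print(go([X[0],X[1],.036],135.1), go([.4966,.318,.036],135.1))
```

```text
[0.49641826 0.32261922 0.09      ]
(array([  3.3,   5.2, 165.4]), array([-0. , -0. ,  0.1])) (array([-1.000e-01,  2.100e+00,  1.654e+02]), array([-0. , -0. ,  0.1]))
```

>>> move_arm(
  targets=[
    [[1,2,20],[0,0,0],1],
    [[2,4,50],[0,0,0],1],
    [[2,4,85],[0,0,0],1],
    [[2,4,120],[0,0,0],1],
    [[2,4,145],[0,0,0],1],
    [[2,4,158],[0,0,0],1],
    [[2,4,164],[0,0,0],1],
    [[2,4,165],[0,0,0],1],
    [[2,4,165],[0,0,0],-1],
    [[2,4,165],[0,0,0],-1],
    [[2,4,165],[0,0,0],-1],
    [[2,4,165],[0,0,0],-1],
    [[2,4,165],[0,0,0],-1],
    [[2,4,165],[0,0,0],-1],
    [[2,4,165],[0,0,0],-1],
    [[2,4,165],[0,0,0],-1],
  ],
)

```text
time: 3.28
tool_pos: [0.4974, 0.3199, 0.0366]
ee_rot: [-3.141, 0.0, 2.358]
wrist_force: [-1.3, -1.5, 1.8]
width: 0.0515
```

>>> move_arm(
  targets=[
    [[0,0,-5],[0,0,0],-1],
    [[0,0,-20],[0,0,0],-1],
    [[0,0,-45],[0,0,0],-1],
    [[0,0,-75],[0,0,0],-1],
    [[0,0,-105],[0,0,0],-1],
    [[0,0,-120],[0,0,0],-1],
    [[0,0,-125],[0,0,0],-1],
    [[0,0,-125],[0,0,0],-1],
  ],
)

```text
time: 4.28
tool_pos: [0.4972, 0.3199, 0.1609]
ee_rot: [-3.141, -0.0, 2.358]
wrist_force: [0.2, -0.8, -2.4]
width: 0.0509
```

Run:
```python
from h import *
im=snap("wrist","w2.png"); o=status.get_obs(); print(o["tool_pos"],o["ee_rot"],o["width"],o["wrist_force"])
print(go([.6525,.001,.16],135.1))
s=snap("scene","s2.png"); c=cam("scene"); u,v=pix(c,o["tool_pos"]).astype(int)
a=cv2.resize(s[v-75:v+75,u-90:u+90],(720,600)); b=cv2.resize(im,(640,400))[100:320,200:440]
cv2.imwrite("pics/j2.png",np.hstack([a[:600,:400+120],cv2.resize(b,(280,257)) if 0 else np.pad(cv2.resize(b,(270,248)),((0,352),(0,0),(0,0)))]))
```

```text
[0.49694092 0.31982812 0.16019864] [-3.13963086e+00 -6.73852169e-04  2.35781685e+00] 0.050900049043704224 [-0.78383471  0.30706597 -2.30486639]
(array([-3.353e+02, -1.160e+02,  2.000e-01]), array([-0.1, -0. , -0. ]))
```

View pics/j2.png

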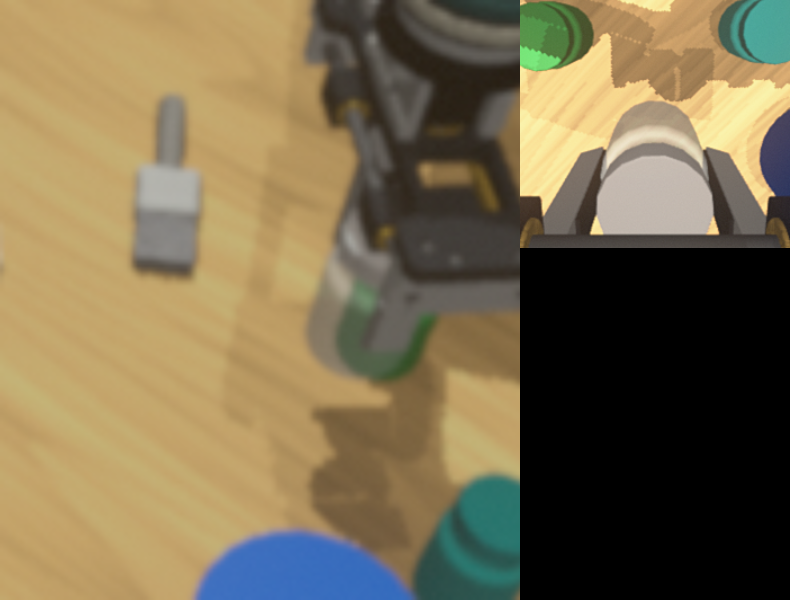

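The jar is held upright and clear of the table, with the lid near wrist pixel (320,287).

Run:
```python
from h import *
c=cam("wrist")
for v in(277,287): print(onz(c,320,v,.214))
```

```text
[0.49238944 0.32577918 0.214     ]
[0.49578179 0.3224016  0.214     ]
```

>>> move_arm(
  targets=[
    [[-8,-3,0],[0,0,0],-1],
    [[-30,-10,0],[0,0,0],-1],
    [[-65,-22,0],[0,0,0],-1],
    [[-105,-36,0],[0,0,0],-1],
    [[-145,-50,0],[0,0,0],-1],
    [[-185,-64,0],[0,0,0],-1],
    [[-225,-78,0],[0,0,0],-1],
    [[-265,-92,0],[0,0,0],-1],
    [[-300,-104,0],[0,0,0],-1],
    [[-322,-111,0],[0,0,0],-1],
    [[-333,-115,0],[0,0,0],-1],
    [[-335,-116,0],[0,0,0],-1],
    [[-335,-116,0],[0,0,0],-1],
  ],
)

```text
time: 6.0
tool_pos: [0.6526, 0.0024, 0.1616]
ee_rot: [3.141, -0.001, 2.359]
wrist_force: [-0.5, -0.3, -2.8]
width: 0.0514
```

Run:
```python
from h import *
o=status.get_obs(); print(o["tool_pos"],o["ee_rot"],o["width"],o["wrist_force"])
print(go([.6525,.001,.0915],135.1))
t=snap("top","t3.png"); s=snap("scene","s3.png"); 
a=cv2.resize(t[120:270,240:420],None,fx=2.2,fy=2.2); b=cv2.resize(s[140:290,215:395],None,fx=2.2,fy=2.2)
cv2.imwrite("pics/p3.png",np.hstack([a,b]))
```

```text
[0.65255537 0.00244966 0.16155099] [ 3.14131148e+00 -5.87848882e-04  2.35894762e+00] 0.05137879622975189 [-0.46967841 -0.26461638 -2.83289979]
(array([-1. , -1.1, 70.1]), array([ 0. , -0. ,  0.1]))
```

View pics/p3.png

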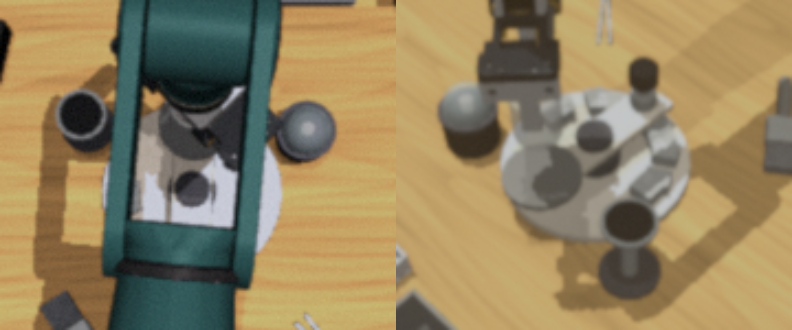

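The arm and gripper are over the pad, with the jar above it at scene crop (530,110). Both lamp and post are clear of the gripper.

>>> move_arm(
  targets=[
    [[-1,0,5],[0,0,0],-1],
    [[-3,-1,18],[0,0,0],-1],
    [[-3,-1,34],[0,0,0],-1],
    [[-3,-1,48],[0,0,0],-1],
    [[-3,-1,58],[0,0,0],-1],
    [[-3,-1,63],[0,0,0],-1],
    [[-3,-1,66],[0,0,0],-1],
    [[-3,-1,68],[0,0,0],-1],
    [[-3,-1,69],[0,0,0],-1],
    [[-3,-1,70],[0,0,0],-1],
    [[-3,-1,70],[0,0,0],-1],
  ],
)

```text
time: 7.48
tool_pos: [0.6543, -0.0014, 0.0916]
ee_rot: [3.141, 0.0, 2.358]
wrist_force: [-0.1, -0.2, -1.5]
width: 0.0506
```

>>> move_arm(
  targets=[
    [[0,0,0.5],[0,0,0],-1],
    [[0,0,1],[0,0,0],-1],
    [[0,0,1],[0,0,0],-1],
  ],
)

```text
time: 7.85
tool_pos: [0.6543, -0.0014, 0.0906]
ee_rot: [3.141, 0.0, 2.358]
wrist_force: [0.2, -0.7, -1.1]
width: 0.0509
```

>>> move_arm(
  targets=[
    [[0,0,0.5],[0,0,0],-1],
    [[0,0,1],[0,0,0],-1],
    [[0,0,1],[0,0,0],-1],
    [[0,0,1],[0,0,0],-1],
  ],
)

```text
time: 8.35
tool_pos: [0.6544, -0.0015, 0.0906]
ee_rot: [3.141, 0.001, 2.358]
wrist_force: [-2.0, 0.1, 6.0]
width: 0.0508
```

>>> move_arm(
  targets=[
    [[0,0,-0.5],[0,0,0],-0.2],
    [[0,0,-0.5],[0,0,0],0.2],
    [[0,0,-0.5],[0,0,0],0.5],
    [[0,0,-0.5],[0,0,0],0.8],
    [[0,0,-0.5],[0,0,0],1],
    [[0,0,-0.5],[0,0,0],1],
    [[0,0,-0.5],[0,0,0],1],
    [[0,0,-0.5],[0,0,0],1],
    [[0,0,-15],[0,0,0],1],
    [[0,0,-45],[0,0,0],1],
    [[0,0,-80],[0,0,0],1],
    [[0,0,-105],[0,0,0],1],
    [[0,0,-115],[0,0,0],1],
    [[0,0,-115],[0,0,0],1],
  ],
)

```text
time: 10.1
tool_pos: [0.6546, -0.0014, 0.2055]
ee_rot: [3.14, 0.001, 2.358]
wrist_force: [-0.8, -1.0, -0.2]
width: 0.094
```

Run:
```python
from h import *
o=status.get_obs(); print(o["time"],o["tool_pos"],o["ee_rot"],o["width"],o["wrist_force"])
c=cam("wrist"); im=snap("wrist","w4.png"); print("pad",pix(c,[.6527,.001,.054]),"lid",pix(c,[.6527,.001,.144]))
s=snap("scene","s4.png"); cs=cam("scene"); print("scene lid/pad",pix(cs,[.6527,.001,.144]),pix(cs,[.6527,.001,.054]))
b=cv2.resize(s[130:280,215:395],None,fx=2,fy=2)
cv2.imwrite("pics/p4.png",np.hstack([im[100:400,120:520],b]))
print(go([.4925,.0055,.206],180))
```

```text
10.1 [ 0.65464654 -0.00140505  0.20554141] [3.14026425e+00 1.45058882e-03 2.35786517e+00] 0.09396765949499612 [-0.82971165 -0.97742633 -0.21555294]
pad [318.64541763 188.17947582] lid [318.62737229 211.94209738]
scene lid/pad [277.28134895 194.69224151] [280.34035472 219.44338024]
(array([ 119. , -109. ,   -2.5]), array([ -0. ,  -0.1, -44.9]))
```

View pics/p4.png

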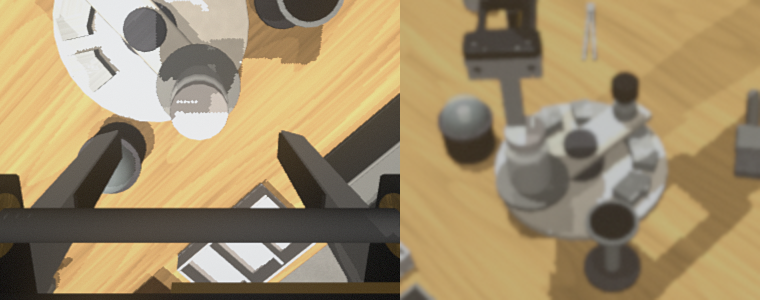

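The jar stands upright on the pad. The lid is at wrist (320,210) against (318.6,211.9) predicted for a centred jar, so it is within a few mm. Now I'll move over the knob with the jaws tangential.

Run:
```python
from h import *
print(go([.4925,.006,.2055],178.2))
```

```text
(array([ 119.4, -108.7,   -2. ]), array([ -0. ,  -0.1, -43.1]))
```

>>> move_arm(
  targets=[
    [[10,-9,0],[0,0,-5],1],
    [[30,-27,0],[0,0,-13],1],
    [[55,-50,0],[0,0,-22],1],
    [[80,-73,0],[0,0,-31],1],
    [[103,-94,0],[0,0,-39],1],
    [[115,-105,-1],[0,0,-43],1],
    [[119,-109,-2],[0,0,-43],1],
    [[119,-109,-2],[0,0,-43],1],
    [[119,-109,-2],[0,0,-43],1],
  ],
)

```text
time: 11.32
tool_pos: [0.4934, 0.0053, 0.206]
ee_rot: [3.141, -0.001, 3.108]
wrist_force: [1.8, -0.4, 0.2]
width: 0.0941
```

Run:
```python
from h import *
o=status.get_obs(); print(o["time"],o["tool_pos"],o["ee_rot"])
c=cam("wrist"); im=snap("wrist","w5.png"); print("knobtop",pix(c,[.4925,.006,.11]),"lid",pix(c,[.6527,.001,.144]))
cv2.imwrite("pics/p5.png",im)
print(go([.4925,.006,.0765],178.2))
```

```text
11.325 [0.49344194 0.00533547 0.20598186] [ 3.14146565e+00 -5.96463456e-04  3.10766578e+00]
knobtop [318.96143137 202.98696447] lid [319.48220038 381.85066205]
(array([  0.9,   0.6, 129.5]), array([ 0. , -0. , -0.1]))
```

View pics/p5.png

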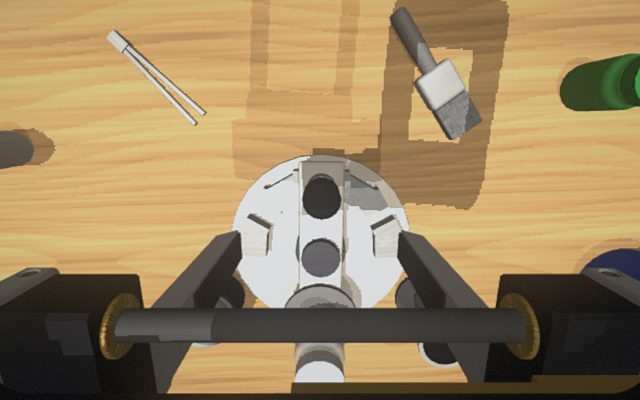

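Knob at wrist (321,199), about 3 mm further from the pivot than estimated, and nothing is in the fingers' way.

>>> move_arm(
  targets=[
    [[1,1,15],[0,0,0],1],
    [[3,2,45],[0,0,0],1],
    [[3,2,80],[0,0,0],1],
    [[3,2,108],[0,0,0],1],
    [[3,2,123],[0,0,0],1],
    [[3,2,129],[0,0,0],1],
    [[3,2,130],[0,0,0],1],
    [[3,2,130],[0,0,0],0.3],
    [[3,2,130],[0,0,0],0],
    [[3,2,130],[0,0,0],-0.15],
    [[3,2,130],[0,0,0],-0.3],
    [[3,2,130],[0,0,0],-1],
    [[3,2,130],[0,0,0],-1],
    [[3,2,130],[0,0,0],-1],
    [[3,2,130],[0,0,0],-1],
    [[3,2,130],[0,0,0],-1],
  ],
)

```text
time: 13.38
tool_pos: [0.4901, 0.0075, 0.0764]
ee_rot: [3.142, -0.0, 3.108]
wrist_force: [-0.9, 0.0, -0.8]
width: 0.035
```

>>> move_arm(
  targets=[
    [[0,0,-2],[0,0,0],-1],
    [[0,0,-6],[0,0,0],-1],
    [[0,0,-11],[0,0,0],-1],
    [[0,0,-16],[0,0,0],-1],
    [[0,0,-20],[0,0,0],-1],
    [[0,0,-21],[0,0,0],-1],
    [[0,0,-21],[0,0,0],-1],
    [[0,0,-21],[0,0,0],-1],
  ],
)

```text
time: 14.38
tool_pos: [0.49, 0.0075, 0.0972]
ee_rot: [3.142, -0.0, 3.108]
wrist_force: [2.5, -1.6, -7.6]
width: 0.035
```

Run:
```python
from h import *
o=status.get_obs(); print(o["time"],o["tool_pos"],o["ee_rot"],o["wrist_force"],o["width"])
# arc rows: pivot relative to start pose, knob centre P0 -> rotated by -60deg about pivot; tool axes at start
M=rot(o["ee_rot"]); P=np.array([.5725,.0040]); K0=np.array([.4925,.0075]); K0=P+.08*(K0-P)/np.linalg.norm(K0-P)
N=18
for i in range(1,N+1):
    a=60*(.5-.5*np.cos(np.pi*i/N)); r=R.from_euler("z",-a,degrees=True).as_matrix()[:2,:2]
    d=np.r_[r@(K0-P)-(K0-P),0]; print(i,round(a,1),(M.T@d*1e3).round(1), R.from_matrix(M.T@R.from_euler("z",-a,degrees=True).as_matrix()@M).as_rotvec(degrees=True).round(1))
```

```text
14.375 [0.48999824 0.00749003 0.09723755] [ 3.14157612e+00 -2.70218335e-04  3.10830800e+00] [ 2.46465258 -1.57740252 -7.60316262] 0.035043133297833415
1 0.5 [-0.   0.6  0. ] [-0.  -0.   0.5]
2 1.8 [-0.1  2.5  0. ] [-0.  -0.   1.8]
3 4.0 [-0.3  5.6  0. ] [-0. -0.  4.]
4 7.0 [-0.7  9.8 -0. ] [-0. -0.  7.]
5 10.7 [-1.6 14.9 -0. ] [-0.  -0.  10.7]
6 15.0 [-2.9 20.7 -0. ] [-0. -0. 15.]
7 19.7 [-5. 27. -0.] [-0.  -0.  19.7]
8 24.8 [-7.7 33.5 -0. ] [-0.  -0.  24.8]
9 30.0 [-11.1  39.9  -0. ] [-0. -0. 30.]
10 35.2 [-15.1  46.   -0. ] [-0.  -0.  35.2]
11 40.3 [-19.5  51.5  -0. ] [-0.  -0.  40.3]
12 45.0 [-24.   56.3  -0. ] [-0. -0. 45.]
13 49.3 [-28.4  60.3  -0. ] [-0.  -0.  49.3]
14 53.0 [-32.5  63.5  -0. ] [-0. -0. 53.]
15 56.0 [-35.9  65.9  -0. ] [-0. -0. 56.]
16 58.2 [-38.5  67.6  -0. ] [-0.  -0.  58.2]
17 59.5 [-40.2  68.5  -0. ] [-0.  -0.  59.5]
18 60.0 [-40.7  68.9  -0. ] [-0. -0. 60.]
```

>>> move_arm(
  targets=[
    [[0,0.6,0],[0,0,0.5],-1],
    [[-0.1,2.5,0],[0,0,1.8],-1],
    [[-0.3,5.7,0],[0,0,4],-1],
    [[-0.7,10,0],[0,0,7],-1],
    [[-1.6,15.1,0],[0,0,10.7],-1],
    [[-2.9,21,0],[0,0,15],-1],
    [[-5,27.4,0],[0,0,19.7],-1],
    [[-7.8,34,0],[0,0,24.8],-1],
    [[-11.2,40.5,0],[0,0,30],-1],
    [[-15.3,46.7,0],[0,0,35.2],-1],
    [[-19.8,52.3,0],[0,0,40.3],-1],
    [[-24.3,57.2,0],[0,0,45],-1],
    [[-28.8,61.2,0],[0,0,49.3],-1],
    [[-33,64.5,0],[0,0,53],-1],
    [[-36.4,66.9,0],[0,0,56],-1],
    [[-39,68.6,0],[0,0,58.2],-1],
    [[-40.8,69.6,0],[0,0,59.5],-1],
    [[-41.3,70,0],[0,0,60],-1],
    [[-41.3,70,0],[0,0,60],-1],
  ],
)

```text
time: 16.75
tool_pos: [0.5335, 0.0758, 0.0973]
ee_rot: [-3.141, 0.0, 2.061]
wrist_force: [0.7, -2.9, -7.4]
width: 0.0353
```

Run:
```python
from h import *
o=status.get_obs(); print(o["time"],o["tool_pos"],o["ee_rot"],o["wrist_force"],o["width"])
P=np.array([.5725,.0040]);d=o["tool_pos"][:2]-P; print(np.hypot(*d),np.degrees(np.arctan2(d[1],d[0])))
s=snap("scene","s6.png"); t=snap("top","t6.png")
cv2.imwrite("pics/p6.png",np.hstack([cv2.resize(t[110:260,250:420],None,fx=2.2,fy=2.2),cv2.resize(s[120:270,205:385],None,fx=2.2,fy=2.2)]))
```

```text
16.75 [0.53345719 0.07584179 0.09731849] [-3.14082323e+00  1.06788777e-04  2.06093186e+00] [ 0.69435437 -2.94564449 -7.4191205 ] 0.035296995906542644
0.0817654158052217 118.52210575272031
```

View pics/p6.png

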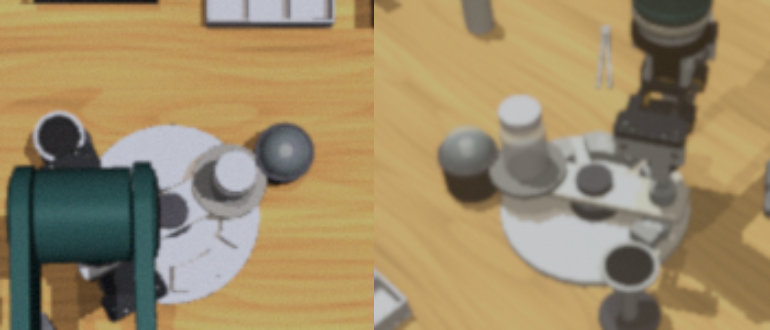

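The arm has swung with the jar standing on the pad beside the domed lamp (top crop: jar (235,170), lamp (285,152)). Next I lower the plunger part way and check the force.

>>> move_arm(
  targets=[
    [[0,0,2],[0,0,0],-1],
    [[0,0,5],[0,0,0],-1],
    [[0,0,8],[0,0,0],-1],
    [[0,0,10],[0,0,0],-1],
    [[0,0,12],[0,0,0],-1],
    [[0,0,12],[0,0,0],-1],
  ],
)

```text
time: 17.6
tool_pos: [0.5336, 0.076, 0.0854]
ee_rot: [-3.141, 0.0, 2.061]
wrist_force: [0.4, -4.2, -6.9]
width: 0.0348
```

>>> move_arm(
  targets=[
    [[0,0,2],[0,0,0],-1],
    [[0,0,4],[0,0,0],-1],
    [[0,0,6],[0,0,0],-1],
    [[0,0,7.5],[0,0,0],-1],
    [[0,0,8],[0,0,0],-1],
    [[0,0,8],[0,0,0],-1],
  ],
)

```text
time: 18.35
tool_pos: [0.5337, 0.076, 0.0776]
ee_rot: [3.142, 0.0, 2.061]
wrist_force: [0.1, -4.1, -5.2]
width: 0.035
```

>>> move_arm(
  targets=[
    [[0,0,0.5],[0,0,0],-1],
    [[0,0,1],[0,0,0],-1],
    [[0,0,1],[0,0,0],-1],
    [[0,0,1],[0,0,0],-0.1],
    [[0,0,1],[0,0,0],0.2],
    [[0,0,1],[0,0,0],0.5],
    [[0,0,1],[0,0,0],0.8],
    [[0,0,1],[0,0,0],0.8],
    [[0,0,1],[0,0,0],0.8],
    [[0,0,-10],[0,0,0],0.8],
    [[0,0,-35],[0,0,0],0.8],
    [[0,0,-70],[0,0,0],0.8],
    [[0,0,-105],[0,0,0],0.8],
    [[0,0,-125],[0,0,0],0.8],
    [[0,0,-130],[0,0,0],0.8],
    [[0,0,-130],[0,0,0],0.8],
  ],
)

```text
time: 20.35
tool_pos: [0.5337, 0.0761, 0.2075]
ee_rot: [3.141, -0.0, 2.061]
wrist_force: [-0.4, -0.0, -0.0]
width: 0.0845
```

Run:
```python
from h import *
o=status.get_obs(); print(o["time"],o["tool_pos"],o["ee_rot"],o["wrist_force"],o["width"])
c=cam("wrist"); w=snap("wrist","w7.png"); cs=cam("scene"); s=snap("scene","s7.png"); t=snap("top","t7.png")
P=np.array([.5725,.0040]); f=lambda r,a:P+r*np.array([np.cos(np.radians(a)),np.sin(np.radians(a))])
for n,r,a,z in[("knobtop",.08,118.2,.11),("knobtop+14",.08,118.2,.124),("lid",.08,-61.8,.144)]:
    X=np.r_[f(r,a),z]; print(n,X.round(4),"wrist",pix(c,X).round(1),"scene",pix(cs,X).round(1),"top",pix(cam("top"),X).round(1))
cv2.imwrite("pics/p7.png",np.hstack([w[140:340,230:430],cv2.resize(s[130:230,225:350],None,fx=2,fy=2),cv2.resize(t[140:240,280:400],None,fx=2,fy=2)]))
```

```text
20.35 [0.5336645  0.07609944 0.2074569 ] [ 3.14141623e+00 -3.12582924e-05  2.06108445e+00] [-0.35238724 -0.04242336 -0.00983548] 0.08449672784604509
knobtop [0.5347 0.0745 0.11  ] wrist [318.8 206.4] scene [336.  192.4] top [298.5 218.6]
knobtop+14 [0.5347 0.0745 0.124 ] wrist [318.7 210.7] scene [336.2 188.4] top [298.2 218.3]
lid [ 0.6103 -0.0665  0.144 ] wrist [319.1 383.5] scene [270.7 170.5] top [355.4 187.5]
```

View pics/p7.png

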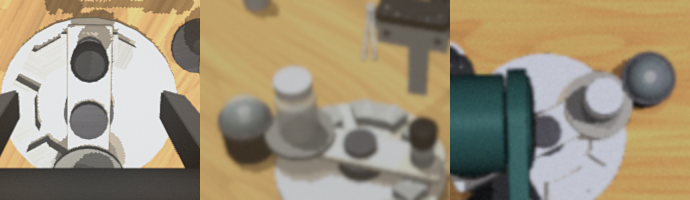

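The final check shows the knob top at scene (336,193), against (336,192.4) predicted when home and 188.4 if it were still riding on the sector. The jar lid is at scene (271,170), as predicted for a centred jar, and the gripper is clear.

```bash
python3 -c "
from h import *
order.close_job(); o=status.get_obs(); print(o['time'],o['wrist_force'],o['width'])"
```

```text
the job is handed in; nothing more can be done
the job is handed in; nothing more can be done
```

The job is handed in, at about 20 s of the 54 s allowed. `close_job` gives no verdict, so the points below are my own checks.

**What I did:** I stood the clear white-lidded jar upright on the middle of the pad. I then lifted the plunger about 21 mm by its knob, swung the arm 60° clockwise to the domed lamp, lowered the plunger into the notch and backed the gripper off.

**Last checks:**
- **Plunger:** the knob top is at scene row 193. A fully home plunger predicts 192.4, and one resting on top of the sector predicts 188.4. The spring kept pulling down while I lowered it, so the pin was not sitting on the sector. That picture cannot show the last 3 mm of travel.
- **Jar:** the lid is at scene (271,170), against (270.7,170.5) predicted for a jar centred on the pad. It looks upright.
- **Gripper:** it is about 100 mm above the knob and touching nothing, with wrist force near zero.

**Disagreements:** the wrist view put the knob and jar 3–5 mm from where the fixed cameras had placed them, and I corrected for that when grasping. No check failed. I saw no bystander moved, but I did not measure their positions at the end.

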